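# Load a glass test plate under the sprung arm of an inspection stage

## Task

Pick up the glass plate by its black grip bar, push the curved spring arm of the steel stage back with the plate, and lay the plate flat on the stage with its long uncut side flush along the fixed aluminium edge and a short end touching the tip of the brass stop screw. Let the spring arm close on it and let go, so that it stays clamped against both. Be gentle with the glass, above all against the screw (a light push, never over 20 N), and leave the calculator, the aluminium disc and the tape measure where they are.

Things in the scene. Friction and masses are not known exactly. Their poses are not given: they have to be found in the camera images.
- plate: Pale green glass plate, 100 (x) x 60 (y) x 10 mm, 190 g. The two corners on its +y side are cut off (30 mm along x, 12 mm along y); the -y long side is straight over 100 mm, the short ends over 48 mm. Black grip bar on top in the middle, 44 (x) x 14 (y) mm, 10 to 36 mm above the underside: grasp it from above across y. Origin: centre of the underside. Starts flat on the mat.
- cut_side (a point): Middle of the top edge of the plate's +y side, the one with the cut corners: plate (0, 30, 10) mm. It ends facing the spring arm.
- mat: Cork mat 150 x 110 x 4 mm, fixed to the bench, on the other side of the bench from the stage (left or right). Origin: centre of the underside.
- holder: Inspection stage, fixed: dark steel base 200 (x) x 150 (y) x 14 mm; its flat top, the floor for the plate, is at z = 14 mm. Origin: centre of the underside. The seated plate's origin is at y = -10, z = 14 mm in this frame, with x between -18 and 4 mm as the stop screw is set, its x axis along this x.
- edge_mid (a point): Middle of the fixed edge: top inner corner of an aluminium bar along holder x, 120 mm long, 10 mm wide, 6 mm high above the floor. The inner face looks to holder +y; this point is at holder x = 0, y = -40, z = 20 mm. Sliding the plate along the edge with the arm bearing on it takes 4 to 12 N of friction before any touch of the screw.
- stop: Blue block, 20 (x) x 36 (y) x 22 mm, at the holder's -x end; origin: centre of its underside, holder (-82, -10, 14) mm; axes as holder. A brass screw (diameter 9 mm, axis along x, 6.5 mm above the floor) sticks out of its +x face by 4 to 26 mm, set anew each time, not measured, does not move: find its tip by gently sliding the plate towards holder -x until it touches.
- clip: Curved arm of 8 mm steel rod, 6 to 14 mm above the floor, on a vertical pivot (origin: holder (-75, 60, 14) mm). A spring swings its tip towards the edge (holder -y). At rest its axes match the holder's; it draws back counterclockwise seen from above, 0.75 rad at most, 0.2 to 0.35 rad when clamping. Spring force at the tip: 3.2 N at rest, 5 N clamping, 7 N at 0.55 rad.
- clip_tip (a point): Centre of the top of the arm's red round tip, diameter 12 mm, reaching 2 to 19 mm above the floor; at rest at holder (18, -3, 33) mm, 112 mm from the pivot. A plate held over the edge, underside 7 to 10 mm above the floor, cut side against the tip's -y side, pushes it back towards holder +y and can be lowered behind the edge. The tip clamps on the plate's cut corner.
- calculator: Bystander: black calculator 150 x 80 x 18 mm, lying flat. Origin: centre of the underside.
- lap: Bystander: aluminium disc, diameter 100 mm, 22 mm high. Origin: centre of the underside.
- tape: Bystander: black and red tape measure, 60 x 60 x 33 mm. Origin: centre of the underside.
Not all that is in view belongs to the job. What is shaped like the plate but blue or purple is not meant.

How it is judged (in metres and radians):
At the end, for the whole second after the job is handed in: The plate lies at rest, flat on the stage floor and with its uncut long side flush along the fixed edge (each within 1.5 mm and 2 degrees), its short end in contact with the stop screw (over 0.1 N left between them), the spring arm pressing on it with over 1.5 N (y of cut_side in the frame of holder above 0.01 m and y of plate in the frame of holder between -0.0115 and -0.0085 m and z of plate in the frame of holder between 0.0125 and 0.0155 m and angle between the x axis of plate and the x axis of holder, either way round below 0.035 rad and angle between plate's own z axis and vertical below 0.035 rad and contact force between plate and stop above 0.1 N and contact force between plate and clip above 1.5 N and linear speed of plate below 0.01 m/s); the robot touches nothing.
It fails at once if the glass plate is pressed on the stop screw with more than 20 N (contact force between plate and stop above 20 N).
It fails at once if the contact forces of the glass plate on all parts of the stage add up to more than 40 N (contact force between plate and holder above 40 N).
It fails at once if the calculator is moved by more than 15 mm (distance of calculator from where it was at the start of the episode above 0.015 m).
It fails at once if the aluminium disc is moved by more than 15 mm (distance of lap from where it was at the start of the episode above 0.015 m).
It fails at once if the tape measure is moved by more than 15 mm (distance of tape from where it was at the start of the episode above 0.015 m).
It also fails if it takes over 58 s, if anything falls off the work surface, if the arm or the gripper's body presses on something with over 40 N, if the wrist force passes 120 N, or if a joint passes its speed limit or range.

## Robot

A 6-joint arm with a two-finger parallel gripper is mounted at the origin on the work surface. World frame = base frame: x ahead of the robot, y to its left, z up, the work surface at z = 0. Lengths are in mm, angles in rad, forces in N, time in s.
With the tool pointing down it reaches from about 250 to 800 mm from the base axis. Payload 3.9 kg.
Tool frame: the origin (TCP) lies at the very end of the fingers, on their centre line; the grasp point (between the pads) lies 19 mm behind it (env.grasp_offset is the distance from the TCP to the grasp point, in mm); z points along the fingers, y is the line along which they close (so a half turn about z gives the same grasp; the last joint's range is limited). The gripper opens to 85 mm and grips with 20 to 120 N. Pads are 22 mm wide; open, the fingers measure 114 mm over their backs; the gripper's body (76 mm by 85 mm) begins 54 mm behind the grasp point. The pads swing forward as they close: fully open they stand 13 mm farther back than shut.
Start: joints at [-1.311, 0.26, -0.138, 1.173, 0, 1.571], TCP at [134.862, -507.373, 231.304] pointing down, gripper open.
Joint ranges: [-2.78, 2.78], [-0.83, 1.72], [-1.28, 1.37], [-1.9, 2.12], [-1.57, 1.48], [-3.14, 3.14]. Speed limits (rad/s): [2.57, 2.57, 3.14, 3.14, 3.14, 3.14].

## Interface

Orientations are given as a 3x3 rotation matrix whose columns are the frame's x, y, z axes.
In Python, from rig import env, imaging gives the robot as it stands.
- The arm moves only by the tool move_arm, never from a script. Its argument "deltas" is a list of rows, each an object of numbers: "tx", "ty", "tz": the shift along the world's x, y, z in mm; "roll": the turn about the world's z in rad. In form: [{"tx": .., "ty": .., "tz": .., "roll": ..}, ...]. A call has 1 to 20 rows; each row is the pose to reach, as a shift and turn from the pose commanded when the call began; what a row does not reach only later rows make up. A row lasts 1/10 s, in which the tool goes at most 50 mm and 8.59 degrees, less where a joint would pass 70% of its speed; a pose out of reach is approached as far as the arm can. A call with a gripper value outside its range is refused whole. "hand" is the closure in counts, from 0 (fully open) to 255 (shut), set as the call begins (left out, the last holds). The fingers move at their own pace and stop on an object; the grip force is fixed at half the most. Time passes only in rows, so rows that repeat a pose let the fingers close. It gives the time, the measured TCP pose, the force, the opening and the grip force at its end, in the units of the state.
- env.sense(): the state, without advancing time (a new reading comes with each control period).
- imaging.get_image(name): name is "side" or "top"; returns a dict with "image" (480x640x3 uint8, blue, green, red), "z_map" (480x640 float32, mm along the optical axis (not along the pixel's ray), 0 where there is no reading), "vertical_fov" (degrees; the focal length in pixels is half the picture's height over the tangent of half this angle, whatever the lens; pixels are square), "cx", "cy" (the principal point, pixels), "view" (4x4, takes a point from world to camera coordinates). Camera axes: x right, y up, looking along -z (the intrinsics and any distortion apply to the point x, -y, -z); pixel columns grow to the right and rows downward; lengths in mm; the calibration is good to about 2 mm. A picture is of the moment at which its call begins.
- env.sign_off(): hands the job in; it is judged then, once.
The state is a dict: "t": time; "q": joint angles; "qvel": joint speeds; "joint_torque": joint torques, N m; "ee_pos": TCP position; "tool_rot": TCP orientation; "force": force on the tool from outside, world axes, zero at the start; "wrist_torque": the same for the moment, N m; "gripper_width": opening from 0.0 (shut) to 1.0 (fully open); "grip_force": force on a finger pad.
Only numpy, scipy, OpenCV 4.12 (cv2) and the standard library are available. Lean on these libraries where they do the work, as an engineer would, in place of code of your own. Each camera call takes 0.05 s, during which the arm holds its last target. There are 200 camera calls.

## Working session

There is one attempt and no reset: what is moved stays moved. The work goes in short steps, Python scripts to look and compute and a tool call to move; the robot and the scene stay as the last step left them, time stands still between calls to the robot, and variables do not carry over. Pictures are saved under pics/ and viewed, at most 10 in all, crops included, and the job is handed in when it is done.

Besides the shell and the picture viewer there is one more tool, called after "Emit:" as a command line: name --argument value ..., lists and objects as JSON in quotes. move_arm: Moves the arm, as the interface text tells. Its arguments: {"type":"object","properties":{"deltas":{"type":"array","items":{"type":"object","properties":{"tx":{"type":"number"},"ty":{"type":"number"},"tz":{"type":"number"},"roll":{"type":"number"}}}},"hand":{"type":"number"}},"required":["deltas"]}

```bash
mkdir -p pics; ls; cat > h.py <<'E'
import numpy as np, cv2, sys
sys.path.insert(0,'.')
from rig import env, imaging
def shot(n):
    d=imaging.get_image(n); np.savez(f'{n}.npz',**{k:v for k,v in d.items()}); return d
def load(n): return dict(np.load(f'{n}.npz',allow_pickle=True))
def cloud(d):
    z=d['z_map'].astype(float); f=240/np.tan(np.radians(float(d['vertical_fov']))/2)
    v,u=np.mgrid[:480,:640]
    dist=d.get('distortion',None)
    X=(u-float(d['cx']))/f*z; Y=(v-float(d['cy']))/f*z
    P=np.stack([X,-Y,-z,np.ones_like(z)],-1)@np.linalg.inv(d['view']).T
    P[z==0]=np.nan
    return P[...,:3]
def proj(d,p):
    f=240/np.tan(np.radians(float(d['vertical_fov']))/2)
    c=d['view']@np.append(p,1); return np.array([d['cx']+f*c[0]/-c[2], d['cy']+f*-c[1]/-c[2]])
E
python3 - <<'E'
from h import *
for n in('top','side'):
    d=shot(n); cv2.imwrite(f'pics/{n}0.png',d['image'])
    print(n,[ (k,np.shape(v)) for k,v in d.items()],d['vertical_fov'],d['cx'],d['cy'],d['view'].round(3).tolist())
s=env.sense();print(s['t'],s['ee_pos'],s['tool_rot'],s['force'],s['gripper_width'])
E
```

```text
pics
top [('image', (480, 640, 3)), ('z_map', (480, 640)), ('vertical_fov', ()), ('cx', ()), ('cy', ()), ('view', (4, 4))] 53.01496866977525 325.8011093640125 239.8228382801786 [[-0.015, -0.999, -0.04, 21.724], [0.989, -0.021, 0.145, -546.679], [-0.146, -0.037, 0.989, -751.93], [0.0, 0.0, 0.0, 1.0]]
side [('image', (480, 640, 3)), ('z_map', (480, 640)), ('vertical_fov', ()), ('cx', ()), ('cy', ()), ('view', (4, 4))] 57.71073143756697 313.79358273464794 247.45851611146287 [[0.99, -0.14, -0.002, -558.828], [0.073, 0.503, 0.861, -94.002], [-0.119, -0.853, 0.508, -810.317], [0.0, 0.0, 0.0, 1.0]]
0.1 [ 134.69172401 -506.80610486  230.53348656] [[ 9.66451369e-01  2.56849240e-01 -4.68233319e-04]
 [ 2.56849667e-01 -9.66449850e-01  1.71345070e-03]
 [-1.24255098e-05 -1.77623235e-03 -9.99998422e-01]] [-0.59808865  0.30663321 -0.92213559] 0.9997386841104977
```

View pics/top0.png

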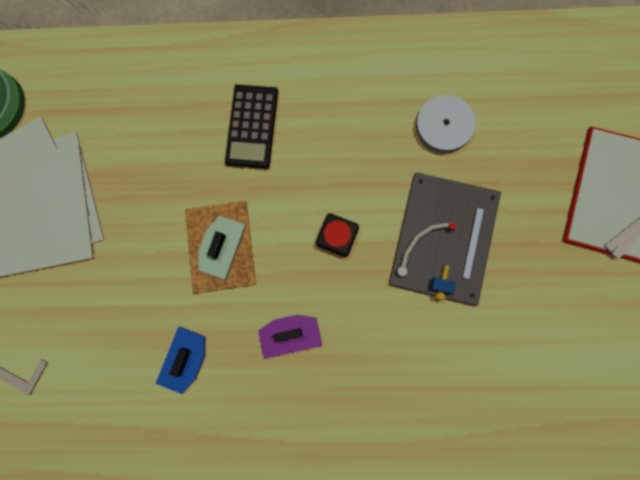

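View pics/side0.png

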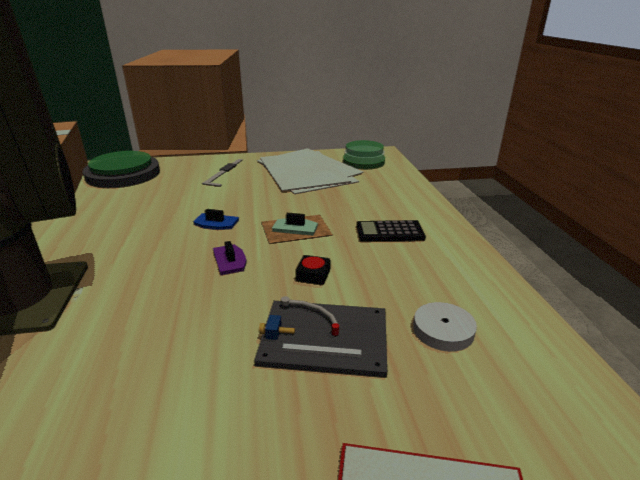

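Candidates: pale green plate with black bar on the cork mat at top (220,246); decoys are blue (181,361) and purple (290,336). I choose the pale green one, since it lies on the mat. Stage: stop (444,286), clip tip (452,226), edge bar (473,243), pivot (402,271); so holder +x points up the picture and +y to the left.

```bash
python3 - <<'E'
from h import *
d=load('top'); im=d['image']; P=cloud(d)
a=cv2.resize(im[195:300,180:265],None,fx=5,fy=5,interpolation=cv2.INTER_CUBIC)[:525]
b=cv2.resize(im[170:308,385:505],None,fx=3.8,fy=3.8,interpolation=cv2.INTER_CUBIC)[:525]
h=min(len(a),len(b));c=np.hstack([a[:h,:400],b[:h,:400]]);cv2.imwrite('pics/crop0.png',c)
hsv=cv2.cvtColor(im,cv2.COLOR_BGR2HSV)
for n,(u,v) in dict(plate=(232,252),bar=(216,246),mat=(240,280),bench=(320,300),floor=(430,215),edge=(473,243),tip=(452,226),piv=(402,271),stop=(444,286),tape=(337,235),lap=(440,123),calc=(250,130)).items(): print(n,hsv[v,u],P[v,u].round(1))
E
```

```text
plate [ 55  38 153] [533.  173.4  15.3]
bar [30 39 26] [540.5 194.5  39.7]
mat [ 16 161 135] [485.8 161.5   4. ]
bench [ 30  95 148] [449.7  24.9  -1.1]
floor [17 30 77] [ 589.5 -164.7   15.5]
edge [104  18 158] [ 539.6 -233.    19.3]
tip [  3 216 149] [ 566.7 -196.5   33.6]
piv [ 44  22 154] [ 494.1 -112.    31.3]
stop [105 182  98] [ 468.2 -177.9   36.3]
tape [  2 214 150] [555.7  -6.6  33.8]
lap [ 94  12 154] [ 749.7 -188.1   22.3]
calc [38 36 28] [750.3 144.4  14.4]
```

View pics/crop0.png

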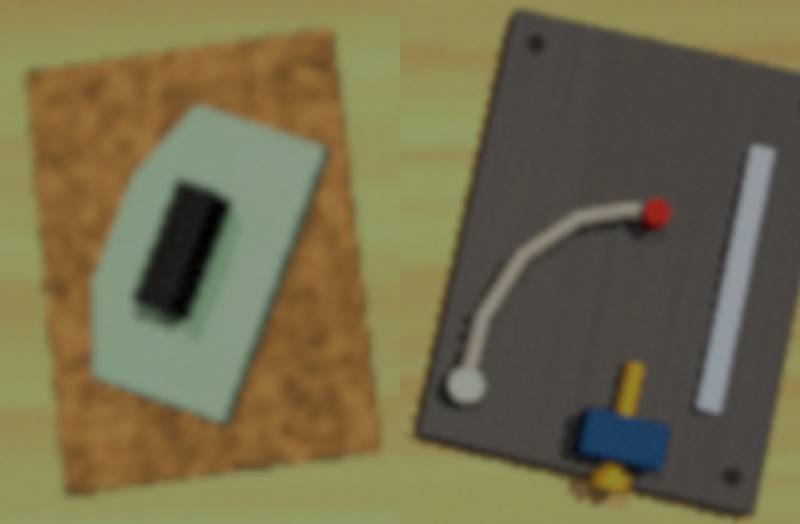

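The crop confirms the plate: cut side faces left (world +y), the same way as the holder's +y, both turned somewhat clockwise. Now the poses.

```bash
cat >> h.py <<'E'
def plane(d,uv,z):
    f=240/np.tan(np.radians(float(d['vertical_fov']))/2)
    uv=np.asarray(uv,float).reshape(-1,2); r=np.c_[(uv[:,0]-d['cx'])/f,-(uv[:,1]-d['cy'])/f,-np.ones(len(uv))]
    R=d['view'][:3,:3]; c=-R.T@d['view'][:3,3]; w=r@R
    return (c+w*((z-c[2])/w[:,2])[:,None])[:,:2]
def rect(d,m,z):
    m=m.astype(np.uint8); n,l,s,_=cv2.connectedComponentsWithStats(m); k=1+s[1:,4].argmax()
    c=max(cv2.findContours((l==k).astype(np.uint8),cv2.RETR_EXTERNAL,cv2.CHAIN_APPROX_NONE)[0],key=len)
    p=plane(d,c,z); (cx,cy),(w,h),a=cv2.minAreaRect(p.astype(np.float32))
    if h>w: w,h,a=h,w,a+90
    a=(a+90)%180-90
    return np.round([cx,cy,w,h,np.radians(a)],3)
def roi(x0,x1,y0,y1):
    m=np.zeros((480,640),bool); m[y0:y1,x0:x1]=1; return m
E
python3 - <<'E'
from h import *
d=load('top'); im=d['image']; P=cloud(d); Z=P[...,2]
H,S,V=cv2.split(cv2.cvtColor(im,cv2.COLOR_BGR2HSV))
r=roi(185,260,200,295)
print('plate',rect(d,r&(H>45)&(H<80)&(V>90)&(S<70),14), 'z',rect(d,r&(Z>11),14))
print('bar',rect(d,r&(V<70)&(Z>33),40))
r=roi(385,505,168,310)
print('base',rect(d,r&(Z>10),14))
print('edge',rect(d,r&(V>120)&(S<60)&roi(460,490,200,285),20))
print('stop',rect(d,r&(H>95)&(S>120),36))
print('tip',rect(d,r&((H<8)|(H>172))&(S>150)&(V>90),33),'tip z',np.nanmedian(Z[224:228,450:454]))
print('piv',rect(d,roi(394,411,262,280)&(V>120)&(S<60)&(Z>28),31))
print('screw',rect(d,roi(440,455,262,281)&(H>12)&(H<30)&(S>120),25))
E
```

```text
plate [ 5.43674e+02  1.96770e+02  9.78630e+01  5.91440e+01 -3.50000e-01] z [ 5.44820e+02  1.97677e+02  9.98730e+01  6.12600e+01 -3.47000e-01]
bar [ 5.43451e+02  1.96347e+02  4.19380e+01  1.35360e+01 -3.46000e-01]
base [ 5.49880e+02 -1.87776e+02  2.03848e+02  1.49899e+02 -2.58000e-01]
edge [ 5.40318e+02 -2.32971e+02  1.19811e+02  1.04460e+01 -2.60000e-01]
stop [ 469.496 -176.266   37.104   20.502    1.306]
tip [ 5.67465e+02 -1.97038e+02  1.05810e+01  1.01680e+01 -5.02000e-01] tip z 33.50696358296551
piv [ 497.258 -114.14    19.435   13.009   -0.734]
screw [ 4.92469e+02 -1.83071e+02  2.25800e+01  9.82100e+00 -2.90000e-01]
```

Fitted: plate centre (543.5, 196.5), yaw −0.348. Holder origin ≈ (551.5, −188.7), yaw −0.26. Screw tip ≈ holder x −47, so the seated plate sits at x ≈ +3. Moving above the bar.

Emit:
move_arm --deltas '[{"tx":200,"ty":350,"tz":-20,"roll":-0.3},{"tx":408.6,"ty":703.9,"tz":-141,"roll":-0.608},{"tx":408.6,"ty":703.9,"tz":-141,"roll":-0.608},{"tx":408.6,"ty":703.9,"tz":-141,"roll":-0.608},{"tx":408.6,"ty":703.9,"tz":-141,"roll":-0.608},{"tx":408.6,"ty":703.9,"tz":-141,"roll":-0.608},{"tx":408.6,"ty":703.9,"tz":-141,"roll":-0.608},{"tx":408.6,"ty":703.9,"tz":-141,"roll":-0.608},{"tx":408.6,"ty":703.9,"tz":-141,"roll":-0.608},{"tx":408.6,"ty":703.9,"tz":-141,"roll":-0.608},{"tx":408.6,"ty":703.9,"tz":-141,"roll":-0.608},{"tx":408.6,"ty":703.9,"tz":-141,"roll":-0.608},{"tx":408.6,"ty":703.9,"tz":-141,"roll":-0.608},{"tx":408.6,"ty":703.9,"tz":-141,"roll":-0.608},{"tx":408.6,"ty":703.9,"tz":-141,"roll":-0.608},{"tx":408.6,"ty":703.9,"tz":-141,"roll":-0.608},{"tx":408.6,"ty":703.9,"tz":-141,"roll":-0.608},{"tx":408.6,"ty":703.9,"tz":-141,"roll":-0.608},{"tx":408.6,"ty":703.9,"tz":-141,"roll":-0.608},{"tx":408.6,"ty":703.9,"tz":-141,"roll":-0.608}]' --hand 100

```text
t: 2.1
ee_pos: [434.4, -113.8, 102.5]
tool_rot: [[0.96, -0.281, 0.011], [-0.282, -0.959, 0.041], [-0.001, -0.042, -0.999]]
force: [0.1, -0.5, -0.6]
gripper_width: 0.607
grip_force: 0.0
```

Emit:
move_arm --deltas '[{"tz":0},{"tz":0}]'

```text
validation failed for argument at $.de...
```

Emit:
move_arm --deltas '[{"tx":0,"ty":0,"tz":0,"roll":0},{"tx":0,"ty":0,"tz":0,"roll":0}]'

```text
t: 2.3
ee_pos: [434.1, -113.7, 102.7]
tool_rot: [[0.96, -0.281, 0.01], [-0.281, -0.959, 0.041], [-0.001, -0.042, -0.999]]
force: [-0.5, 0.0, -0.6]
gripper_width: 0.608
grip_force: 0.0
```

Emit:
move_arm --deltas '[{"tx":10,"ty":28,"tz":0,"roll":0},{"tx":20,"ty":56,"tz":0,"roll":0},{"tx":30,"ty":84,"tz":0,"roll":0},{"tx":40,"ty":112,"tz":0,"roll":0},{"tx":50,"ty":140,"tz":0,"roll":0},{"tx":60,"ty":168,"tz":0,"roll":0},{"tx":70,"ty":196,"tz":-2,"roll":-0.01},{"tx":80,"ty":224,"tz":-4,"roll":-0.02},{"tx":90,"ty":252,"tz":-6,"roll":-0.03},{"tx":100,"ty":280,"tz":-8,"roll":-0.04},{"tx":109.4,"ty":310.2,"tz":-12,"roll":-0.063},{"tx":109.4,"ty":310.2,"tz":-12,"roll":-0.063},{"tx":109.4,"ty":310.2,"tz":-12,"roll":-0.063}]'

```text
t: 3.6
ee_pos: [458.1, -104.1, 95.7]
tool_rot: [[0.961, -0.277, 0.021], [-0.277, -0.957, 0.084], [-0.003, -0.086, -0.996]]
force: [0.7, -0.7, 0.5]
gripper_width: 0.604
grip_force: 0.0
```

```bash
python3 - <<'E'
from h import *
s=env.sense(); print({k:np.round(s[k],3).tolist() for k in('q','qvel','joint_torque','ee_pos')})
E
```

```text
{'q': [-0.282, 0.274, -0.506, 0.794, 0.086, 3.141], 'qvel': [-0.017, 0.002, -0.023, -0.03, -0.014, 0.0], 'joint_torque': [-0.054, -37.129, 21.288, 0.051, 0.306, 0.0], 'ee_pos': [458.095, -104.061, 95.727]}
```

Joint 6 is at its limit, and that caused the tilt. I'll turn the wrist the other way, since a half turn gives the same grasp, starting with a short test of whether the tilt vanishes.

Emit:
move_arm --deltas '[{"tx":0,"ty":0,"tz":5,"roll":0.14},{"tx":0,"ty":0,"tz":10,"roll":0.28},{"tx":0,"ty":0,"tz":10,"roll":0.28}]'

```text
t: 3.9
ee_pos: [459.3, -103.7, 106.4]
tool_rot: [[1.0, -0.0, -0.001], [-0.0, -0.996, 0.086], [-0.001, -0.086, -0.996]]
force: [-0.2, -0.3, 0.5]
gripper_width: 0.604
grip_force: 0.0
```

The tilt stays in the commanded pose. It came from pushing joint 6 past its + limit, so pushing it past its − limit should take the tilt out again with the opposite sign. I'll travel above the plate while turning that way.

Emit:
move_arm --deltas '[{"tx":4.2,"ty":15,"tz":0,"roll":0.148},{"tx":8.4,"ty":30,"tz":0,"roll":0.296},{"tx":12.6,"ty":45,"tz":0,"roll":0.444},{"tx":16.8,"ty":60,"tz":0,"roll":0.592},{"tx":21,"ty":75,"tz":0,"roll":0.74},{"tx":25.2,"ty":90,"tz":0,"roll":0.888},{"tx":29.4,"ty":105,"tz":0,"roll":1.036},{"tx":33.6,"ty":120,"tz":0,"roll":1.184},{"tx":37.8,"ty":135,"tz":0,"roll":1.332},{"tx":42,"ty":150,"tz":0,"roll":1.48},{"tx":46.2,"ty":165,"tz":0,"roll":1.628},{"tx":50.4,"ty":180,"tz":0,"roll":1.776},{"tx":54.6,"ty":195,"tz":0,"roll":1.924},{"tx":58.8,"ty":210,"tz":0,"roll":2.072},{"tx":63,"ty":225,"tz":0,"roll":2.22},{"tx":67.2,"ty":240,"tz":0,"roll":2.368},{"tx":71.4,"ty":255,"tz":0,"roll":2.516},{"tx":75.6,"ty":270,"tz":0,"roll":2.664},{"tx":79.8,"ty":285,"tz":0,"roll":2.812},{"tx":84,"ty":300,"tz":0,"roll":2.96}]'

```text
t: 5.9
ee_pos: [542.3, 197.2, 105.4]
tool_rot: [[-0.984, 0.177, -0.013], [0.178, 0.98, -0.085], [-0.003, -0.086, -0.996]]
force: [0.1, -0.9, -0.4]
gripper_width: 0.61
grip_force: 0.0
```

```bash
python3 - <<'E'
from h import *
s=env.sense(); print(s['t'],{k:np.round(s[k],3).tolist() for k in('q','ee_pos','tool_rot')})
E
```

```text
5.9 {'q': [0.39, 0.457, -0.182, 0.975, -0.074, 0.57], 'ee_pos': [542.321, 197.16, 105.448], 'tool_rot': [[-0.984, 0.177, -0.013], [0.178, 0.98, -0.085], [-0.003, -0.086, -0.996]]}
```

Emit:
move_arm --deltas '[{"tx":0,"ty":0,"tz":0,"roll":0.148},{"tx":0,"ty":0,"tz":0,"roll":0.296},{"tx":0,"ty":0,"tz":0,"roll":0.444},{"tx":0,"ty":0,"tz":0,"roll":0.592},{"tx":0,"ty":0,"tz":0,"roll":0.74},{"tx":0,"ty":0,"tz":0,"roll":0.888},{"tx":0,"ty":0,"tz":0,"roll":1.036},{"tx":0,"ty":0,"tz":0,"roll":1.184},{"tx":0,"ty":0,"tz":0,"roll":1.332},{"tx":0,"ty":0,"tz":0,"roll":1.48},{"tx":0,"ty":0,"tz":0,"roll":1.628},{"tx":0,"ty":0,"tz":0,"roll":1.776},{"tx":0,"ty":0,"tz":0,"roll":1.924},{"tx":0,"ty":0,"tz":0,"roll":2.072},{"tx":0,"ty":0,"tz":0,"roll":2.22},{"tx":0,"ty":0,"tz":0,"roll":2.368},{"tx":0,"ty":0,"tz":0,"roll":2.516},{"tx":0,"ty":0,"tz":0,"roll":2.664},{"tx":0,"ty":0,"tz":0,"roll":2.812},{"tx":0,"ty":0,"tz":0,"roll":2.96}]'

```text
t: 7.9
ee_pos: [542.1, 196.4, 105.5]
tool_rot: [[0.936, -0.352, 0.027], [-0.353, -0.932, 0.082], [-0.003, -0.086, -0.996]]
force: [0.6, 0.2, 0.5]
gripper_width: 0.606
grip_force: 0.0
```

Emit:
move_arm --deltas '[{"tx":0,"ty":0,"tz":0,"roll":0.148},{"tx":0,"ty":0,"tz":0,"roll":0.296},{"tx":0,"ty":0,"tz":0,"roll":0.444},{"tx":0,"ty":0,"tz":0,"roll":0.592},{"tx":0,"ty":0,"tz":0,"roll":0.74},{"tx":0,"ty":0,"tz":0,"roll":0.82},{"tx":0,"ty":0,"tz":0,"roll":0.82}]'

```text
t: 8.6
ee_pos: [525.7, 236.7, 105.5]
tool_rot: [[0.925, 0.38, -0.024], [0.38, -0.924, 0.046], [-0.004, -0.052, -0.999]]
force: [0.4, 0.5, -0.2]
gripper_width: 0.608
grip_force: 0.0
```

```bash
python3 - <<'E'
from h import *
s=env.sense(); print(s['t'],{k:np.round(s[k],3).tolist() for k in('q','ee_pos','tool_rot')})
E
```

```text
8.6 {'q': [0.394, 0.429, -0.229, 0.918, 0.052, -3.138], 'ee_pos': [525.731, 236.73, 105.453], 'tool_rot': [[0.925, 0.38, -0.024], [0.38, -0.924, 0.046], [-0.004, -0.052, -0.999]]}
```

Emit:
move_arm --deltas '[{"tx":0,"ty":0,"tz":0,"roll":0.1},{"tx":0,"ty":0,"tz":0,"roll":0.1}]'

```text
t: 8.8
ee_pos: [514.5, 259.9, 105.5]
tool_rot: [[0.901, 0.433, -0.017], [0.433, -0.901, 0.025], [-0.005, -0.03, -1.0]]
force: [0.8, -0.9, 0.1]
gripper_width: 0.608
grip_force: 0.0
```

```bash
python3 - <<'E'
from h import *
s=env.sense(); print(s['t'],{k:np.round(s[k],4).tolist() for k in('q','qvel','ee_pos','tool_rot')})
E
```

```text
8.8 {'q': [0.4513, 0.4285, -0.2277, 0.9191, 0.0296, -3.1383], 'qvel': [-0.0353, -0.0019, -0.0007, 0.0011, -0.0295, -0.0063], 'ee_pos': [514.5004, 259.8917, 105.5409], 'tool_rot': [[0.9013, 0.4329, -0.017], [0.4332, -0.901, 0.0246], [-0.0047, -0.0295, -0.9996]]}
```

Emit:
move_arm --deltas '[{"tx":0,"ty":0,"tz":0,"roll":0.13},{"tx":0,"ty":0,"tz":0,"roll":0.13}]'

```text
t: 9.0
ee_pos: [497.3, 289.5, 105.6]
tool_rot: [[0.866, 0.5, -0.005], [0.5, -0.866, -0.002], [-0.005, -0.001, -1.0]]
force: [0.2, -0.4, 0.2]
gripper_width: 0.607
grip_force: 0.0
```

```bash
python3 - <<'E'
from h import *
s=env.sense(); print(s['t'],{k:np.round(s[k],4).tolist() for k in('q','qvel','ee_pos','tool_rot')})
E
```

```text
9.0 {'q': [0.5267, 0.4274, -0.2289, 0.9197, 0.0008, -3.1388], 'qvel': [-0.0439, -0.0007, -0.0019, 0.0003, -0.0381, -0.0041], 'ee_pos': [497.2956, 289.5113, 105.6271], 'tool_rot': [[0.8659, 0.5003, -0.005], [0.5003, -0.8659, -0.0019], [-0.0053, -0.0008, -1.0]]}
```

Tilt is gone. Now turn back to the proper branch (q6 ≈ 0.7) over the plate.

Emit:
move_arm --deltas '[{"tx":2.3,"ty":-4.6,"tz":0,"roll":-0.145},{"tx":4.6,"ty":-9.3,"tz":0,"roll":-0.29},{"tx":6.9,"ty":-14,"tz":0,"roll":-0.435},{"tx":9.2,"ty":-18.6,"tz":0,"roll":-0.58},{"tx":11.5,"ty":-23.2,"tz":0,"roll":-0.725},{"tx":13.8,"ty":-27.9,"tz":0,"roll":-0.87},{"tx":16.1,"ty":-32.5,"tz":0,"roll":-1.015},{"tx":18.4,"ty":-37.2,"tz":0,"roll":-1.16},{"tx":20.7,"ty":-41.8,"tz":0,"roll":-1.305},{"tx":23,"ty":-46.5,"tz":0,"roll":-1.45},{"tx":25.4,"ty":-51.2,"tz":0,"roll":-1.595},{"tx":27.7,"ty":-55.8,"tz":0,"roll":-1.74},{"tx":30,"ty":-60.5,"tz":0,"roll":-1.885},{"tx":32.3,"ty":-65,"tz":0,"roll":-2.03},{"tx":34.6,"ty":-69.8,"tz":0,"roll":-2.175},{"tx":37,"ty":-74.4,"tz":0,"roll":-2.32},{"tx":39.3,"ty":-79,"tz":0,"roll":-2.465},{"tx":41.6,"ty":-83.7,"tz":0,"roll":-2.61},{"tx":44,"ty":-88.4,"tz":0,"roll":-2.755},{"tx":46.2,"ty":-93,"tz":0,"roll":-2.9}]'

```text
t: 11.0
ee_pos: [545.1, 193.0, 105.6]
tool_rot: [[-0.729, -0.685, 0.003], [-0.685, 0.729, 0.003], [-0.005, 0.0, -1.0]]
force: [-0.4, 0.1, 0.4]
gripper_width: 0.609
grip_force: 0.0
```

Emit:
move_arm --deltas '[{"tx":0,"ty":0,"tz":-5,"roll":-0.14},{"tx":0,"ty":0,"tz":-12,"roll":-0.28},{"tx":0,"ty":0,"tz":-20,"roll":-0.42},{"tx":0,"ty":0,"tz":-25,"roll":-0.56},{"tx":0,"ty":0,"tz":-30,"roll":-0.7},{"tx":0,"ty":0,"tz":-35,"roll":-0.84},{"tx":0,"ty":0,"tz":-40,"roll":-0.98},{"tx":0,"ty":0,"tz":-40,"roll":-1.11},{"tx":0,"ty":0,"tz":-40,"roll":-1.11},{"tx":0,"ty":0,"tz":-40,"roll":-1.11}]'

```text
t: 12.0
ee_pos: [545.1, 193.8, 65.8]
tool_rot: [[-0.941, 0.339, 0.005], [0.339, 0.941, -0.001], [-0.005, 0.0, -1.0]]
force: [0.2, 0.0, -0.2]
gripper_width: 0.603
grip_force: 0.0
```

```bash
python3 - <<'E'
from h import *
s=env.sense(); print(s['t'],{k:np.round(s[k],4).tolist() for k in('q','ee_pos','tool_rot','force')})
d=shot('side'); c=d['image'][180:270,190:360]; cv2.imwrite('pics/side1.png',cv2.resize(c,None,fx=4,fy=4,interpolation=cv2.INTER_CUBIC))
E
```

```text
12.0 {'q': [0.3432, 0.4625, -0.2877, 0.8164, -0.003, 0.6888], 'ee_pos': [545.069, 193.752, 65.7831], 'tool_rot': [[-0.9409, 0.3387, 0.005], [0.3387, 0.9409, -0.0014], [-0.0052, 0.0003, -1.0]], 'force': [0.2213, 0.0054, -0.1751]}
```

View pics/side1.png

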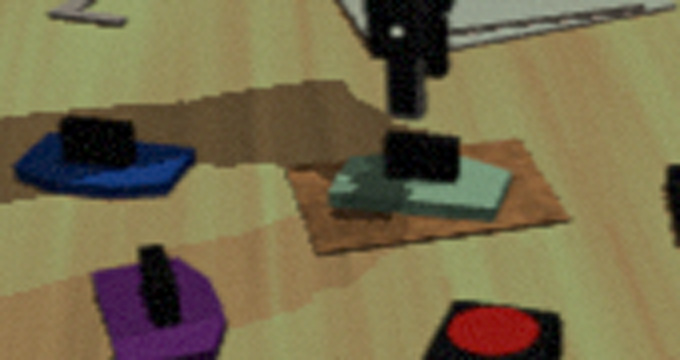

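The gripper is over the bar of the pale green plate, open and aligned (finger at (405,90) in the crop, bar at (422,155)). Correcting by a few mm and descending.

Emit:
move_arm --deltas '[{"tx":-1.6,"ty":2.8,"tz":-10,"roll":0},{"tx":-1.6,"ty":2.8,"tz":-20,"roll":0},{"tx":-1.6,"ty":2.8,"tz":-30,"roll":0},{"tx":-1.6,"ty":2.8,"tz":-40,"roll":0},{"tx":-1.6,"ty":2.8,"tz":-46,"roll":0},{"tx":-1.6,"ty":2.8,"tz":-48,"roll":0},{"tx":-1.6,"ty":2.8,"tz":-48,"roll":0}]'

```text
t: 12.75
ee_pos: [543.1, 197.2, 17.3]
tool_rot: [[-0.941, 0.339, 0.004], [0.339, 0.941, -0.002], [-0.004, -0.0, -1.0]]
force: [-0.0, -0.5, -0.8]
gripper_width: 0.606
grip_force: 0.0
```

Emit:
move_arm --deltas '[{"tx":0,"ty":0,"tz":0,"roll":0},{"tx":0,"ty":0,"tz":0,"roll":0},{"tx":0,"ty":0,"tz":0,"roll":0},{"tx":0,"ty":0,"tz":0,"roll":0},{"tx":0,"ty":0,"tz":0,"roll":0},{"tx":0,"ty":0,"tz":0,"roll":0},{"tx":0,"ty":0,"tz":0,"roll":0},{"tx":0,"ty":0,"tz":0,"roll":0}]' --hand 255

```text
t: 13.55
ee_pos: [544.0, 197.7, 18.6]
tool_rot: [[-0.941, 0.339, 0.007], [0.339, 0.941, -0.001], [-0.006, 0.002, -1.0]]
force: [0.6, 1.2, 5.9]
gripper_width: 0.151
grip_force: 60.8
```

Gripped (bar between the pads, 61 N). Lift and carry, high over the tape measure.

Emit:
move_arm --deltas '[{"tx":0,"ty":0,"tz":8,"roll":0},{"tx":0,"ty":0,"tz":24,"roll":0},{"tx":0,"ty":0,"tz":45,"roll":0},{"tx":0,"ty":0,"tz":65,"roll":0},{"tx":0,"ty":0,"tz":75,"roll":0},{"tx":0,"ty":-10,"tz":75,"roll":0.005},{"tx":0,"ty":-30,"tz":75,"roll":0.01},{"tx":0,"ty":-60,"tz":75,"roll":0.015},{"tx":1,"ty":-90,"tz":75,"roll":0.02},{"tx":1,"ty":-125,"tz":75,"roll":0.025},{"tx":2,"ty":-160,"tz":75,"roll":0.03},{"tx":2,"ty":-195,"tz":75,"roll":0.04},{"tx":3,"ty":-230,"tz":75,"roll":0.045},{"tx":3,"ty":-265,"tz":75,"roll":0.05},{"tx":4,"ty":-300,"tz":75,"roll":0.06},{"tx":4,"ty":-335,"tz":75,"roll":0.07},{"tx":5,"ty":-370,"tz":75,"roll":0.08},{"tx":5,"ty":-405,"tz":75,"roll":0.086},{"tx":5,"ty":-430,"tz":75,"roll":0.086},{"tx":5,"ty":-446,"tz":75,"roll":0.086}]'

```text
t: 15.55
ee_pos: [546.7, -250.9, 91.3]
tool_rot: [[-0.966, 0.259, 0.003], [0.259, 0.966, -0.0], [-0.003, 0.0, -1.0]]
force: [-0.3, 0.9, -1.7]
gripper_width: 0.146
grip_force: 60.0
```

Emit:
move_arm --deltas '[{"tx":0,"ty":0,"tz":0,"roll":0},{"tx":0,"ty":0,"tz":0,"roll":0},{"tx":0,"ty":0,"tz":0,"roll":0}]'

```text
t: 15.85
ee_pos: [547.8, -247.4, 92.4]
tool_rot: [[-0.967, 0.256, 0.004], [0.256, 0.967, 0.0], [-0.004, 0.001, -1.0]]
force: [0.1, -0.3, -1.5]
gripper_width: 0.145
grip_force: 60.0
```

```bash
python3 - <<'E'
from h import *
s=env.sense(); print(s['t'],{k:np.round(s[k],4).tolist() for k in('q','ee_pos','tool_rot','force')})
d=shot('side'); cv2.imwrite('pics/side2.png',cv2.resize(d['image'][190:400,220:500],None,fx=2.8,fy=2.8,interpolation=cv2.INTER_CUBIC))
d=shot('top'); cv2.imwrite('pics/top2.png',cv2.resize(d['image'][160:310,370:560],None,fx=4,fy=4,interpolation=cv2.INTER_CUBIC))
P=cloud(d);H,S,V=cv2.split(cv2.cvtColor(d['image'],cv2.COLOR_BGR2HSV))
m=roi(400,560,160,310)&(P[...,2]>65)&(P[...,2]<95)&(H>45)&(H<85)
print(m.sum(),np.nanmedian(P[m],0))
print(rect(d,m,np.nanmedian(P[m][:,2])))
E
```

```text
15.85 {'q': [-0.4252, 0.4725, -0.1902, 0.9047, 0.0018, -0.1662], 'ee_pos': [547.799, -247.4237, 92.3537], 'tool_rot': [[-0.9666, 0.2561, 0.0039], [0.2561, 0.9666, 0.0002], [-0.0037, 0.0012, -1.0]], 'force': [0.0965, -0.2735, -1.5314]}
1061 [ 520.92376393 -240.01560404   87.83792058]
[ 523.556 -241.577   59.813   51.2      1.319]
```

View pics/side2.png

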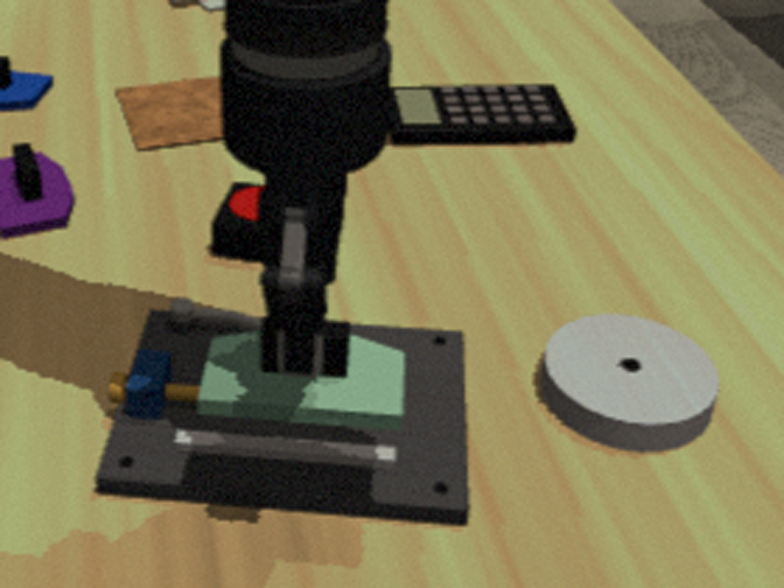

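The plate hangs level, cut side towards the clip, and everything else is undisturbed. Its edges match my estimate within 1 mm. Descending to about 8.5 mm above the floor outside the clip tip.

Emit:
move_arm --deltas '[{"tx":0,"ty":0,"tz":-10,"roll":-0.004},{"tx":0,"ty":0,"tz":-22,"roll":-0.004},{"tx":0,"ty":0,"tz":-34,"roll":-0.004},{"tx":0,"ty":0,"tz":-44,"roll":-0.004},{"tx":0,"ty":0,"tz":-51,"roll":-0.004},{"tx":0,"ty":0,"tz":-55,"roll":-0.004},{"tx":0,"ty":0,"tz":-55,"roll":-0.004},{"tx":0,"ty":0,"tz":-55,"roll":-0.004}]'

```text
t: 16.75
ee_pos: [548.6, -248.9, 38.0]
tool_rot: [[-0.965, 0.261, 0.005], [0.261, 0.965, -0.001], [-0.006, 0.0, -1.0]]
force: [0.7, 0.4, -1.1]
gripper_width: 0.145
grip_force: 60.0
```

Emit:
move_arm --deltas '[{"tx":0.8,"ty":2.9,"tz":0,"roll":0},{"tx":1.8,"ty":6.8,"tz":0,"roll":0},{"tx":2.8,"ty":10.6,"tz":0,"roll":0},{"tx":3.9,"ty":14.5,"tz":0,"roll":0},{"tx":4.9,"ty":18.4,"tz":0,"roll":0},{"tx":5.9,"ty":22.2,"tz":0,"roll":0},{"tx":6.9,"ty":26.1,"tz":0,"roll":0},{"tx":6.9,"ty":26.1,"tz":0,"roll":0}]'

```text
t: 17.55
ee_pos: [556.9, -224.8, 38.5]
tool_rot: [[-0.965, 0.262, 0.008], [0.262, 0.965, -0.006], [-0.009, -0.004, -1.0]]
force: [-0.1, -6.0, -1.9]
gripper_width: 0.152
grip_force: 60.0
```

Emit:
move_arm --deltas '[{"tx":0.5,"ty":3,"tz":-1,"roll":0},{"tx":1.2,"ty":6.5,"tz":-1.5,"roll":0},{"tx":2,"ty":10,"tz":-1.5,"roll":0},{"tx":2.8,"ty":13.5,"tz":-1.5,"roll":0},{"tx":3.5,"ty":17,"tz":-1.5,"roll":0},{"tx":4.3,"ty":20.5,"tz":-1.5,"roll":0},{"tx":5,"ty":24,"tz":-1.5,"roll":0},{"tx":5.5,"ty":26.5,"tz":-1.5,"roll":0},{"tx":5.5,"ty":26.5,"tz":-1.5,"roll":0},{"tx":5.5,"ty":26.5,"tz":-1.5,"roll":0}]'

```text
t: 18.55
ee_pos: [563.3, -199.4, 37.6]
tool_rot: [[-0.965, 0.263, 0.01], [0.263, 0.965, -0.008], [-0.011, -0.005, -1.0]]
force: [1.4, -6.7, -1.0]
gripper_width: 0.148
grip_force: 60.0
```

```bash
cat >> h.py <<'E'
def hol(p,o=(551.5,-188.7),a=-0.26):
    c,s=np.cos(a),np.sin(a); return np.array([[c,s],[-s,c]])@(np.asarray(p)[:2]-o)
E
python3 - <<'E'
from h import *
s=env.sense(); print(s['t'],{k:np.round(s[k],4).tolist() for k in('ee_pos','tool_rot','force','wrist_torque')},hol(s['ee_pos']),hol(hol([0,0])*0+s['force'][:2],(0,0)))
d=shot('side'); cv2.imwrite('pics/side3.png',cv2.resize(d['image'][280:390,240:410],None,fx=4.5,fy=4.5,interpolation=cv2.INTER_CUBIC))
E
```

```text
18.55 {'ee_pos': [563.2903, -199.449, 37.5862], 'tool_rot': [[-0.9647, 0.2631, 0.0096], [0.263, 0.9648, -0.008], [-0.0114, -0.0052, -0.9999]], 'force': [1.4122, -6.6887, -1.0302], 'wrist_torque': [-1.7129, -0.3939, -0.2431]} [14.15738736 -7.35671405] [ 3.08426141 -6.1008282 ]
```

View pics/side3.png

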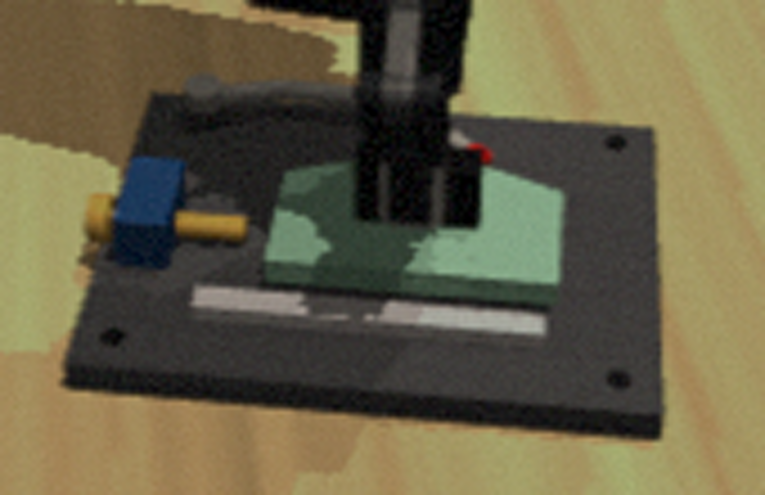

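The plate is past the fixed edge, the spring arm is held back (red tip at (480,153)), and the screw tip at (245,227) is clear of the plate's end. Lowering in stages.

Emit:
move_arm --deltas '[{"tx":0.3,"ty":1,"tz":0,"roll":0},{"tx":0.3,"ty":1,"tz":-1.5,"roll":0},{"tx":0.3,"ty":1,"tz":-3,"roll":0},{"tx":0.3,"ty":1,"tz":-4,"roll":0},{"tx":0.3,"ty":1,"tz":-4,"roll":0}]'

```text
t: 19.1
ee_pos: [562.9, -198.1, 33.5]
tool_rot: [[-0.965, 0.263, 0.009], [0.263, 0.965, -0.007], [-0.01, -0.005, -1.0]]
force: [0.2, -6.3, 0.9]
gripper_width: 0.148
grip_force: 60.3
```

Emit:
move_arm --deltas '[{"tx":0,"ty":0,"tz":-1,"roll":0},{"tx":0,"ty":0,"tz":-2,"roll":0},{"tx":0,"ty":0,"tz":-3,"roll":0},{"tx":0,"ty":0,"tz":-3,"roll":0}]'

```text
t: 19.5
ee_pos: [562.5, -197.8, 30.5]
tool_rot: [[-0.965, 0.263, 0.008], [0.263, 0.965, -0.007], [-0.009, -0.004, -1.0]]
force: [-0.0, -6.9, 0.7]
gripper_width: 0.148
grip_force: 60.4
```

Emit:
move_arm --deltas '[{"tx":0,"ty":0,"tz":-0.7,"roll":0},{"tx":0,"ty":0,"tz":-1.3,"roll":0},{"tx":0,"ty":0,"tz":-1.3,"roll":0}]'

```text
t: 19.8
ee_pos: [562.3, -197.8, 29.1]
tool_rot: [[-0.965, 0.263, 0.007], [0.263, 0.965, -0.007], [-0.009, -0.004, -1.0]]
force: [-0.0, -5.6, 1.1]
gripper_width: 0.151
grip_force: 60.4
```

Emit:
move_arm --deltas '[{"tx":0,"ty":0,"tz":-0.6,"roll":0},{"tx":0,"ty":0,"tz":-0.6,"roll":0}]'

```text
t: 20.0
ee_pos: [562.4, -197.7, 28.8]
tool_rot: [[-0.965, 0.263, 0.008], [0.263, 0.965, -0.007], [-0.009, -0.004, -1.0]]
force: [-1.1, -5.8, 2.2]
gripper_width: 0.151
grip_force: 60.6
```

Emit:
move_arm --deltas '[{"tx":-0.3,"ty":-1,"tz":0,"roll":0},{"tx":-0.5,"ty":-2,"tz":0,"roll":0},{"tx":-0.5,"ty":-2,"tz":0,"roll":0}]'

```text
t: 20.3
ee_pos: [561.9, -198.5, 28.6]
tool_rot: [[-0.965, 0.262, 0.008], [0.262, 0.965, -0.004], [-0.008, -0.001, -1.0]]
force: [0.1, -5.1, 6.2]
gripper_width: 0.144
grip_force: 61.1
```

Emit:
move_arm --deltas '[{"tx":-0.3,"ty":-1,"tz":0,"roll":0},{"tx":-0.3,"ty":-1,"tz":0,"roll":0}]'

```text
t: 20.5
ee_pos: [561.6, -199.0, 28.6]
tool_rot: [[-0.965, 0.262, 0.008], [0.262, 0.965, -0.003], [-0.008, -0.0, -1.0]]
force: [0.6, -4.0, 5.4]
gripper_width: 0.151
grip_force: 61.1
```

Emit:
move_arm --deltas '[{"tx":-0.3,"ty":-1,"tz":0,"roll":0},{"tx":-0.3,"ty":-1,"tz":0,"roll":0}]'

```text
t: 20.7
ee_pos: [561.2, -199.7, 28.6]
tool_rot: [[-0.965, 0.261, 0.008], [0.261, 0.965, -0.002], [-0.008, -0.0, -1.0]]
force: [0.9, -3.4, 5.8]
gripper_width: 0.148
grip_force: 61.1
```

Emit:
move_arm --deltas '[{"tx":-0.3,"ty":-1,"tz":0,"roll":0},{"tx":-0.3,"ty":-1,"tz":0,"roll":0}]'

```text
t: 20.9
ee_pos: [561.1, -199.8, 28.6]
tool_rot: [[-0.965, 0.261, 0.008], [0.261, 0.965, -0.0], [-0.008, 0.002, -1.0]]
force: [0.4, -1.4, 7.4]
gripper_width: 0.148
grip_force: 61.1
```

Emit:
move_arm --deltas '[{"tx":-0.3,"ty":-1,"tz":0,"roll":0},{"tx":-0.3,"ty":-1,"tz":0,"roll":0}]'

```text
t: 21.1
ee_pos: [561.0, -199.9, 28.6]
tool_rot: [[-0.966, 0.26, 0.009], [0.26, 0.966, 0.001], [-0.008, 0.004, -1.0]]
force: [2.2, 1.3, 6.2]
gripper_width: 0.145
grip_force: 61.2
```

Edge contact is made: the TCP stopped moving and force rises with command. Now slide towards −x along the edge, watching the force along x̂.

Emit:
move_arm --deltas '[{"tx":-0.5,"ty":0.1,"tz":0.2,"roll":0},{"tx":-1,"ty":0.2,"tz":0.2,"roll":0},{"tx":-1.5,"ty":0.3,"tz":0.2,"roll":0},{"tx":-1.9,"ty":0.5,"tz":0.2,"roll":0},{"tx":-1.9,"ty":0.5,"tz":0.2,"roll":0}]'

```text
t: 21.6
ee_pos: [561.0, -199.9, 28.7]
tool_rot: [[-0.966, 0.26, 0.012], [0.26, 0.966, 0.0], [-0.011, 0.003, -1.0]]
force: [7.1, 1.7, 4.0]
gripper_width: 0.149
grip_force: 60.6
```

Emit:
move_arm --deltas '[{"tx":-0.5,"ty":0.1,"tz":0,"roll":0},{"tx":-1,"ty":0.2,"tz":0,"roll":0},{"tx":-1.5,"ty":0.3,"tz":0,"roll":0},{"tx":-1.9,"ty":0.5,"tz":0,"roll":0},{"tx":-1.9,"ty":0.5,"tz":0,"roll":0}]'

```text
t: 22.1
ee_pos: [560.7, -200.0, 28.8]
tool_rot: [[-0.966, 0.259, 0.014], [0.259, 0.966, -0.001], [-0.014, 0.003, -1.0]]
force: [9.1, 1.4, 1.6]
gripper_width: 0.151
grip_force: 60.3
```

```bash
python3 - <<'E'
from h import *
s=env.sense(); print(s['t'],{k:np.round(s[k],4).tolist() for k in('ee_pos','force','wrist_torque')},hol(s['ee_pos']),hol(s['force'],(0,0)))
E
```

```text
22.1 {'ee_pos': [560.6701, -199.9866, 28.8288], 'force': [9.089, 1.4182, 1.5796], 'wrist_torque': [0.1694, -1.7348, 0.0915]} [11.76349455 -8.54984191] [8.41888825 3.70714519]
```

Emit:
move_arm --deltas '[{"tx":-0.5,"ty":0.1,"tz":0,"roll":0},{"tx":-1,"ty":0.2,"tz":0,"roll":0},{"tx":-1,"ty":0.2,"tz":0,"roll":0}]'

```text
t: 22.4
ee_pos: [560.3, -200.0, 29.0]
tool_rot: [[-0.966, 0.259, 0.016], [0.259, 0.966, -0.001], [-0.015, 0.003, -1.0]]
force: [11.0, 0.0, 0.4]
gripper_width: 0.153
grip_force: 60.2
```

Emit:
move_arm --deltas '[{"tx":-0.5,"ty":0.1,"tz":0,"roll":0},{"tx":-1,"ty":0.2,"tz":0,"roll":0},{"tx":-1,"ty":0.2,"tz":0,"roll":0}]'

```text
t: 22.7
ee_pos: [559.8, -199.9, 29.1]
tool_rot: [[-0.966, 0.259, 0.017], [0.259, 0.966, -0.001], [-0.016, 0.003, -1.0]]
force: [11.4, 0.7, 0.2]
gripper_width: 0.149
grip_force: 60.3
```

Emit:
move_arm --deltas '[{"tx":-0.3,"ty":0.7,"tz":0,"roll":0},{"tx":-0.7,"ty":1.2,"tz":0,"roll":0},{"tx":-1.2,"ty":1.4,"tz":0,"roll":0},{"tx":-1.2,"ty":1.4,"tz":0,"roll":0}]'

```text
t: 23.1
ee_pos: [556.6, -198.9, 28.9]
tool_rot: [[-0.966, 0.26, 0.013], [0.26, 0.966, -0.002], [-0.013, 0.001, -1.0]]
force: [6.9, -0.9, 2.3]
gripper_width: 0.149
grip_force: 60.5
```

```bash
python3 - <<'E'
from h import *
s=env.sense(); print(s['t'],{k:np.round(s[k],4).tolist() for k in('ee_pos','force','wrist_torque')},hol(s['ee_pos']),hol(s['force'],(0,0)))
E
```

```text
23.1 {'ee_pos': [556.6192, -198.9408, 28.9134], 'force': [6.9022, -0.8616, 2.3436], 'wrist_torque': [-0.2045, -1.4539, 0.1795]} [ 7.57984167 -8.58058371] [6.89169508 0.94181862]
```

Emit:
move_arm --deltas '[{"tx":-0.4,"ty":0.1,"tz":0,"roll":0},{"tx":-0.8,"ty":0.2,"tz":0,"roll":0},{"tx":-1.2,"ty":0.3,"tz":0,"roll":0},{"tx":-1.2,"ty":0.3,"tz":0,"roll":0}]'

```text
t: 23.5
ee_pos: [555.5, -198.6, 28.9]
tool_rot: [[-0.966, 0.26, 0.013], [0.26, 0.966, -0.002], [-0.013, 0.001, -1.0]]
force: [6.8, -0.2, 2.9]
gripper_width: 0.15
grip_force: 60.5
```

Emit:
move_arm --deltas '[{"tx":-0.4,"ty":0.1,"tz":0,"roll":0},{"tx":-0.8,"ty":0.2,"tz":0,"roll":0},{"tx":-1,"ty":0.3,"tz":0,"roll":0},{"tx":-1,"ty":0.3,"tz":0,"roll":0}]'

```text
t: 23.9
ee_pos: [554.5, -198.4, 28.9]
tool_rot: [[-0.966, 0.26, 0.013], [0.26, 0.966, -0.002], [-0.013, 0.001, -1.0]]
force: [7.2, -0.4, 2.0]
gripper_width: 0.152
grip_force: 60.5
```

Emit:
move_arm --deltas '[{"tx":-0.4,"ty":0.1,"tz":0,"roll":0},{"tx":-0.8,"ty":0.2,"tz":0,"roll":0},{"tx":-0.8,"ty":0.2,"tz":0,"roll":0}]'

```text
t: 24.2
ee_pos: [553.7, -198.1, 28.9]
tool_rot: [[-0.966, 0.26, 0.013], [0.26, 0.966, -0.002], [-0.013, 0.001, -1.0]]
force: [7.5, -0.9, 1.7]
gripper_width: 0.151
grip_force: 60.5
```

Emit:
move_arm --deltas '[{"tx":-0.4,"ty":0.1,"tz":0,"roll":0},{"tx":-0.8,"ty":0.2,"tz":0,"roll":0},{"tx":-0.8,"ty":0.2,"tz":0,"roll":0}]'

```text
t: 24.5
ee_pos: [552.9, -197.9, 28.9]
tool_rot: [[-0.966, 0.26, 0.013], [0.26, 0.966, -0.002], [-0.013, 0.001, -1.0]]
force: [7.3, -0.9, 2.4]
gripper_width: 0.153
grip_force: 60.5
```

Emit:
move_arm --deltas '[{"tx":-0.4,"ty":0.1,"tz":0,"roll":0},{"tx":-0.8,"ty":0.2,"tz":0,"roll":0},{"tx":-0.8,"ty":0.2,"tz":0,"roll":0}]'

```text
t: 24.8
ee_pos: [552.1, -197.7, 28.9]
tool_rot: [[-0.966, 0.26, 0.013], [0.26, 0.966, -0.002], [-0.013, 0.001, -1.0]]
force: [7.3, -0.3, 2.3]
gripper_width: 0.145
grip_force: 60.5
```

Emit:
move_arm --deltas '[{"tx":-0.4,"ty":0.1,"tz":0,"roll":0},{"tx":-0.8,"ty":0.2,"tz":0,"roll":0},{"tx":-0.8,"ty":0.2,"tz":0,"roll":0}]'

```text
t: 25.1
ee_pos: [551.7, -197.6, 28.9]
tool_rot: [[-0.966, 0.26, 0.014], [0.26, 0.966, -0.002], [-0.014, 0.001, -1.0]]
force: [7.3, -1.3, 1.1]
gripper_width: 0.148
grip_force: 60.4
```

Emit:
move_arm --deltas '[{"tx":-0.4,"ty":0.1,"tz":0,"roll":0},{"tx":-0.8,"ty":0.2,"tz":0,"roll":0},{"tx":-0.8,"ty":0.2,"tz":0,"roll":0}]'

```text
t: 25.4
ee_pos: [551.6, -197.6, 29.0]
tool_rot: [[-0.966, 0.26, 0.015], [0.26, 0.966, -0.003], [-0.015, 0.001, -1.0]]
force: [9.4, -1.4, 0.5]
gripper_width: 0.151
grip_force: 60.1
```

Emit:
move_arm --deltas '[{"tx":-0.4,"ty":0.1,"tz":0,"roll":0},{"tx":-0.8,"ty":0.2,"tz":0,"roll":0},{"tx":-0.8,"ty":0.2,"tz":0,"roll":0}]'

```text
t: 25.7
ee_pos: [551.6, -197.6, 29.0]
tool_rot: [[-0.966, 0.26, 0.016], [0.26, 0.966, -0.003], [-0.017, 0.002, -1.0]]
force: [10.8, -1.9, -0.6]
gripper_width: 0.154
grip_force: 60.0
```

The TCP has stopped while the force rises from about 7.3 N (sliding friction) to 10.8 N, so the plate is on the screw with about 3.5 N. One small extra push with a touch of down pressure, then release.

Emit:
move_arm --deltas '[{"tx":-0.3,"ty":0.1,"tz":-0.3,"roll":0},{"tx":-0.6,"ty":0.1,"tz":-0.8,"roll":0},{"tx":-0.6,"ty":0.1,"tz":-0.8,"roll":0},{"tx":-0.6,"ty":0.1,"tz":-0.8,"roll":0}]'

```text
t: 26.1
ee_pos: [551.7, -197.6, 29.0]
tool_rot: [[-0.966, 0.26, 0.018], [0.26, 0.966, -0.003], [-0.018, 0.002, -1.0]]
force: [10.9, -1.5, 2.6]
gripper_width: 0.147
grip_force: 60.6
```

Emit:
move_arm --deltas '[{"tx":0,"ty":0,"tz":0,"roll":0},{"tx":0,"ty":0,"tz":0,"roll":0},{"tx":0,"ty":0,"tz":0,"roll":0},{"tx":0,"ty":0,"tz":0,"roll":0},{"tx":0,"ty":0,"tz":0,"roll":0}]' --hand 165

```text
t: 26.6
ee_pos: [543.9, -196.1, 26.4]
tool_rot: [[-0.965, 0.261, 0.004], [0.261, 0.965, -0.0], [-0.004, 0.001, -1.0]]
force: [-1.0, -0.4, -0.9]
gripper_width: 0.354
grip_force: 0.0
```

```bash
python3 - <<'E'
from h import *
s=env.sense(); print(s['t'],{k:np.round(s[k],4).tolist() for k in('ee_pos','tool_rot','force','wrist_torque')},s['gripper_width'],hol(s['ee_pos']),hol(s['force'],(0,0)))
d=shot('side'); cv2.imwrite('pics/side4.png',cv2.resize(d['image'][280:390,240:410],None,fx=4.5,fy=4.5,interpolation=cv2.INTER_CUBIC))
E
```

```text
26.6 {'ee_pos': [543.8748, -196.1466, 26.3538], 'tool_rot': [[-0.9653, 0.2612, 0.0036], [0.2612, 0.9653, -0.0004], [-0.0036, 0.0006, -1.0]], 'force': [-1.004, -0.4429, -0.8994], 'wrist_torque': [-0.0142, 0.0143, 0.0496]} 0.3535023536539234 [-5.45455039 -9.15666314] [-0.85638995 -0.68616396]
```

View pics/side4.png

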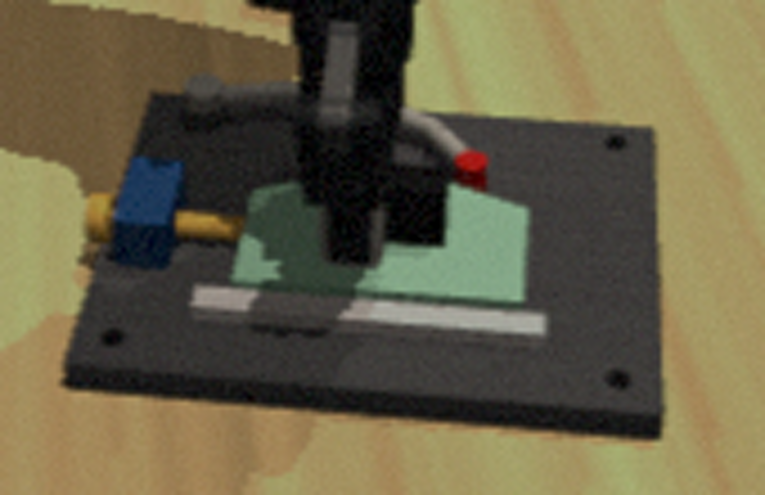

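The plate lies flat at the edge with its end on the screw tip (240,230) and the red tip clamping its cut corner (472,168). The fingers are free and the force is zero. Retreat straight up and check.

Emit:
move_arm --deltas '[{"tx":0,"ty":0,"tz":3,"roll":0},{"tx":0,"ty":0,"tz":8,"roll":0},{"tx":0,"ty":0,"tz":15,"roll":0},{"tx":0,"ty":0,"tz":30,"roll":0},{"tx":0,"ty":0,"tz":55,"roll":0},{"tx":0,"ty":0,"tz":85,"roll":0},{"tx":-20,"ty":0,"tz":115,"roll":0},{"tx":-60,"ty":0,"tz":140,"roll":0},{"tx":-100,"ty":0,"tz":160,"roll":0},{"tx":-140,"ty":0,"tz":170,"roll":0},{"tx":-170,"ty":0,"tz":170,"roll":0},{"tx":-190,"ty":0,"tz":170,"roll":0},{"tx":-190,"ty":0,"tz":170,"roll":0},{"tx":-190,"ty":0,"tz":170,"roll":0}]'

```text
t: 28.05
ee_pos: [355.4, -196.7, 197.7]
tool_rot: [[-0.965, 0.262, 0.007], [0.262, 0.965, -0.002], [-0.008, 0.0, -1.0]]
force: [-0.0, -0.0, 0.2]
gripper_width: 0.354
grip_force: 0.0
```

```bash
python3 - <<'E'
from h import *
s=env.sense(); print(s['t'],s['ee_pos'].round(1) if hasattr(s['ee_pos'],'round') else s['ee_pos'])
d=shot('top'); im=d['image']; a=cv2.resize(im[165:310,385:505],None,fx=4,fy=4,interpolation=cv2.INTER_CUBIC)
e=shot('side'); b=cv2.resize(e['image'][285:385,255:345],None,fx=3.5,fy=5.8,interpolation=cv2.INTER_CUBIC)
cv2.imwrite('pics/fin.png',np.hstack([a,b]))
P=cloud(d);H,S,V=cv2.split(cv2.cvtColor(im,cv2.COLOR_BGR2HSV)); r=roi(385,505,168,310)
m=r&(H>45)&(H<85)&(V>80)&(S<80)&(P[...,2]>19)
q=rect(d,m,24); print('plate',q,hol(q),np.nanmedian(P[m][:,2]))
c=P[m]; A=np.c_[c[:,:2]-c[:,:2].mean(0),np.ones(len(c))]; print('slopes',np.linalg.lstsq(A,c[:,2],rcond=None)[0])
e2=rect(d,r&(V>120)&(S<60)&(H>90)&roi(460,490,200,285),20); print('edge',e2)
E
```

```text
28.05 [ 355.4 -196.7  197.7]
plate [ 5.51723e+02 -1.99409e+02  1.00899e+02  6.17970e+01 -2.68000e-01] [  2.9685806  -10.29174131] 24.31088193628716
slopes [7.46462910e-03 1.21769941e-02 2.44201297e+01]
edge [ 5.40283e+02 -2.33008e+02  1.19853e+02  1.05340e+01 -2.61000e-01]
```

View pics/fin.png

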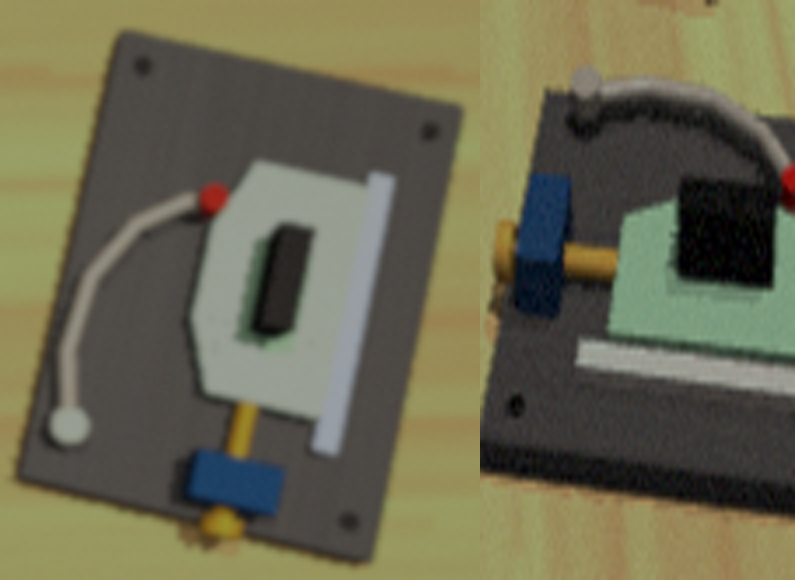

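The final pictures show the plate at holder (3.0, −10.3), flush along the edge and flat, with its end on the screw tip and the clip tip on its cut corner. The robot is clear of everything. Handing in.

```bash
python3 -c "
from h import *
print(env.sign_off())"
```

```text
the job is handed in; nothing more can be done
None
```

The plate is on the stage, flush along the fixed edge with its end on the screw tip and the spring arm closed on its cut corner; I let go and handed the job in at about 28 s. The interface gave no verdict, and I couldn't measure the force left on the screw after release (about 4 N just before).

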